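Pop the ruby thimble's tray and trap it

TASK

Press the ejector button of the tray that carries the ruby glass thimble with one fingertip, and with the other finger trap that tray as it springs out, before it runs out to its stop. The program finishes while holding: one finger still keeps the button down and the other still blocks the tray part-way out. Nothing is gripped or lifted; leave the other tray shut, do not touch either thimble, and leave the owl, the turntable and the button box alone.

Things in the scene. Friction and masses are not known exactly. Their poses are not given: they have to be found in the camera images.
- stand: fixed cherry-wood stand, deck 170 x 240 x 16 mm; origin at shelf level on its middle line. +y to the robot's left; -x, roughly towards the robot, is the way the trays spring out. Trays at y = +-30 mm; a push button 36 mm ahead of each shut tray's front plate, at x = -36, y = +-88 mm. In front of the trays lies only flat deck. Guides are 30 mm, the back rest 34 mm above the shelf.
- tray_left (a joint): how far the left tray (stand y = +30 mm) is out, m: 0 shut, 0.070 at its stop. When button_left is pressed about 4.5 mm a latch lets go and a spring drives the tray along the stand's -x at about 0.1 m/s with 1.2 to 1.8 N all the way to the stop.
- tray_left_front (a point): middle of the outer face of the left tray's upright brass front plate, 46 mm wide (stand y) and 4 mm thick, from 18 to 52 mm above the shelf; moves with the tray. At rest it is at stand x = 0, y = +30 mm, 35 mm above the shelf.
- tray_left_cup (a point): middle of the brass collar (27 mm across, 6 mm high) on the left tray's floor, in which a thimble stands, 40 mm behind the front plate and 22 mm above the shelf; moves with the tray.
- button_left (a joint): how far the left button is pressed, m: 0 up, 0.007 fully down; sprung, 1.5 N to start and 5 N fully down; comes up when let go.
- button_left_top (a point): middle of the top of the left button's black cap, 22 mm across, in a brass housing 32 mm across; 38 mm above the shelf when up, 31 mm when down (the housing is 28 mm high); pressed straight down; releases the left tray.
- tray_right (a joint): how far the right tray (stand y = -30 mm) is out, m: 0 shut, 0.070 at its stop. When button_right is pressed about 4.5 mm a latch lets go and a spring drives the tray along the stand's -x at about 0.1 m/s with 1.2 to 1.8 N all the way to the stop.
- tray_right_front (a point): middle of the outer face of the right tray's upright brass front plate, 46 mm wide (stand y) and 4 mm thick, from 18 to 52 mm above the shelf; moves with the tray. At rest it is at stand x = 0, y = -30 mm, 35 mm above the shelf.
- tray_right_cup (a point): middle of the brass collar (27 mm across, 6 mm high) on the right tray's floor, in which a thimble stands, 40 mm behind the front plate and 22 mm above the shelf; moves with the tray.
- button_right (a joint): how far the right button is pressed, m: 0 up, 0.007 fully down; sprung, 1.5 N to start and 5 N fully down; comes up when let go.
- button_right_top (a point): middle of the top of the right button's black cap, 22 mm across, in a brass housing 32 mm across; 38 mm above the shelf when up, 31 mm when down (the housing is 28 mm high); pressed straight down; releases the right tray.
- ruby_mid (a point): deep red ruby glass thimble, 19 mm across at its rim, 26 mm tall, standing loose in the collar of either tray; this point is its middle, 13 mm above its rim; its top is 48 mm above the shelf.
- ruby: the same deep red ruby glass thimble; origin at the centre of its underside, z axis up through its closed top.
- alu_mid (a point): plain aluminium thimble, 19 mm across at its rim, 26 mm tall, standing loose in the collar of either tray; this point is its middle, 13 mm above its rim; its top is 48 mm above the shelf.
- alu: the same plain aluminium thimble; origin at the centre of its underside, z axis up through its closed top.
- owl_mid (a point): small pewter owl, loose, 36 mm across and 66 mm tall, on the turntable; this point is on its axis 28 mm above its foot.
- susan (a joint): turn of the round cherry-wood turntable under the owl, rad, 0 at the start; 200 mm across, its top 28 mm above the shelf, free-turning on ball bearings.
- pearlbox_mid (a point): mother-of-pearl button box, loose, 55 x 77 mm, 36 mm tall; this point is its middle, 18 mm above the shelf.

How it is judged:
By the outcome, as a careful person would: the job done as asked, in the order asked, and still so for the second after the job is handed in, while the arm keeps its last pose, push and grip.
It also fails if it takes over 29 s, if anything falls off the work surface, if the arm or the gripper's body presses on something with over 40 N, if the wrist force passes 120 N, or if a joint passes its speed limit or range.

ROBOT

A 7-joint arm with a two-finger parallel gripper is mounted at the origin on the work surface. World frame = base frame: x ahead of the robot, y to its left, z up, the work surface at z = 0. Lengths are in mm, angles in rad, forces in N, time in s.
With the tool pointing down it reaches from about 425 to 875 mm from the base axis. Payload 9.9 kg.
Tool frame: the origin (TCP) lies between the finger pads; the fingertips stand 22 mm ahead of it and the grasp point (between the pads) lies 3 mm ahead of it; x points along the fingers, y is the direction in which the jaws open and shut, and the axes are right-handed (so a half turn about x gives the same grasp; the last joint's range is limited). The gripper opens to 85 mm and grips with 20 to 120 N. Pads are 22 mm wide; open, the fingers measure 114 mm over their backs; the gripper's body (76 mm by 85 mm) begins 54 mm behind the grasp point. The pads swing forward as they close: fully open they stand 13 mm farther back than shut.
Start: joints at [-1.401, 0.576, 0.025, 1.437, -0.015, 1.129, -0.057], TCP at [169.474, 653.382, 228.289] pointing down, gripper open.
Joint ranges: [-2.76, 2.76], [-0.34, 2.15], [-1.52, 1.57], [0.19, 2.46], [-1.09, 4.23], [0.17, 1.99], [-2.82, 2.82]. Speed limits (rad/s): [2.22, 2.22, 3.01, 3.01, 3.14, 3.14, 3.14].

INTERFACE

Orientations are given as a unit quaternion [x, y, z, w].
In Python, from workcell import bot gives the robot as it stands. The module is installed in compiled form; this text tells all that it offers.
- The arm moves only by the shell command python3 -m handwheel 'ROWS' [FORCE]. ROWS is JSON, a list of rows, each a list of 3 entries, a list of its own where there are three numbers: the shift along the tool's x, y, z in mm, then the turn, a rotation vector about the tool's x, y, z in rad, then the finger opening in mm, from 0 to 85.4. A call has 1 to 5 rows; each row is the pose to reach, as a shift and turn from the pose commanded when the call began, along the tool's axes at that moment; what a row does not reach only later rows make up. A row lasts 1/10 s, in which the tool goes at most 50 mm and 8.59 degrees, less where a joint would pass 70% of its speed; a pose out of reach is approached as far as the arm can. A call with a gripper value outside its range is refused whole. The fingers move at their own pace and stop on an object; FORCE is the grip in N (left out, the last holds). Time passes only in rows, so rows that repeat a pose let the fingers close. It gives the time, the measured TCP pose, the force and the opening at its end, in the units of the state.
- bot.get_obs(): the state, without advancing time (a new reading comes with each control period).
- bot.grab_frame(name): name is "side" or "top" or "wrist"; returns a dict with "pixels" (480x640x3 uint8, red, green, blue), "camera_matrix" (3x3 intrinsics, pixels), "R" (3x3) and "t" (3): a world point X has camera coordinates R X + t; the wrist camera has in their place "mount" (4x4, takes a point from camera to tool coordinates, whose origin is the TCP and whose axes are the tool frame's). Camera axes: x right, y down, z forward; pixel columns grow to the right and rows downward; lengths in mm; the calibration is good to about 2 mm. A picture is of the moment at which its call begins: read the wrist's pose just before it. There is no depth.
- bot.job_done(): hands the job in, once; it reports no verdict.
Trained networks look in a picture, given as the dict that the camera call returned (one of the last four; its "shot" number tells which), for a name from the list of things; names that differ only in an ending like _2 or _b are one class to them, and where a whole thing is asked for, a point or a joint stands for the part that bears it (a point fixed in the world has none). Each returns a list of dicts, best first, with "p" (0 to 1); they miss things now and then, are a little off and sometimes report something else, mostly with a low value. They report only what shows in the picture. A call takes as long as a camera call.
- bot.boxes_of(picture, thing): "box" ([left, top, width, height] in pixels, round what is visible of it).
- bot.trace(picture, thing): "pixels" (480x640 bool, what is visible of it) and "box" ([left, top, width, height] in pixels, round what is visible of it).
The state is a dict: "time_s": time; "joint_positions": joint angles; "qvel": joint speeds; "effort": joint torques, N m; "tcp_pos": TCP position; "eef_rot": TCP orientation; "wrist_force": force on the tool from outside, world axes, zero at the start; "ft_torque": the same for the moment, N m; "finger_gap": opening from 0.0 (shut) to 1.0 (fully open).
Only numpy, scipy, OpenCV 4.12 (cv2) and the standard library are available. Lean on these libraries where they do the work, as an engineer would, in place of code of your own. Each camera call takes 0.05 s, during which the arm holds its last target. There are 200 camera calls.

## Working session

There is one attempt and no reset: what is moved stays moved. The work goes in short steps, Python scripts to look and compute and a shell command to move; the robot and the scene stay as the last step left them, time stands still between calls to the robot, and variables do not carry over. Pictures are saved under pics/ and viewed, about 8 in all and at most 12, crops included, and the job is handed in when it is done.

```bash
mkdir -p pics
cat > h.py <<'E'
import numpy as np, cv2
from workcell import bot
from scipy.spatial.transform import Rotation as Rn
def P(f):
    K=np.array(f["camera_matrix"]);R=np.array(f["R"]);t=np.array(f["t"]);return K,R,t
def proj(f,X):
    K,R,t=P(f);c=(R@np.atleast_2d(X).T).T+t;q=(K@c.T).T;return q[:,:2]/q[:,2:]
def ray(f,uv):
    K,R,t=P(f);d=R.T@np.linalg.inv(K)@np.array([uv[0],uv[1],1.]);return -R.T@t,d/np.linalg.norm(d)
def onz(f,uv,z):
    o,d=ray(f,uv);return o+d*(z-o[2])/d[2]
def tri(rs):
    A=np.zeros((3,3));b=np.zeros(3)
    for o,d in rs:
        M=np.eye(3)-np.outer(d,d);A+=M;b+=M@o
    return np.linalg.solve(A,b)
def save(f,n): cv2.imwrite(n,cv2.cvtColor(f["pixels"],cv2.COLOR_RGB2BGR))
E
python3 - <<'E'
from h import *
o=bot.get_obs();print(o)
for n in("side","top"):
    f=bot.grab_frame(n);save(f,f"pics/{n}0.png")
    K,R,t=P(f);print(n,-R.T@t,K[0,0])
    for th in["stand","tray_left_front","tray_right_front","button_left_top","button_right_top","ruby","alu","tray_left_cup","tray_right_cup","owl_mid","pearlbox_mid","susan"]:
        for b in bot.boxes_of(f,th)[:2]:
            B=b["box"];print(th,round(b["p"],2),np.round(B),end=' ')
        print()
E
```

```text
{'time_s': 0.0, 'joint_positions': array([-1.40076889,  0.57653821,  0.02481089,  1.4379517 , -0.01498124,
        1.12900937, -0.0565183 ]), 'qvel': array([ 0.00117754,  0.00118515, -0.0012345 ,  0.00093244,  0.00029383,
       -0.00041151,  0.00093023]), 'effort': array([ 4.04847015e-04, -7.65752792e+01,  2.25091629e+00, -2.85968399e+01,
        1.54005736e-02,  1.28096575e-02, -3.56123826e-05]), 'tcp_pos': array([169.36147801, 652.90605224, 227.42240979]), 'eef_rot': array([ 0.08887558,  0.70146726, -0.09009019,  0.7013762 ]), 'wrist_force': array([-0.18850808,  0.59324084,  0.06684628]), 'ft_torque': array([-0.00395775, -0.00933798, -0.02355123]), 'finger_gap': 0.9969800177711342}
side [305.43245091 900.8961776  635.5201656 ] 537.605356096458

tray_left_front 0.82 [244. 267.  40.  32.] 
tray_right_front 0.6 [265. 255.  40.  26.] tray_right_front 0.37 [259. 269.   6.  13.] 
button_left_top 0.63 [264. 301.  11.   9.] 
button_right_top 0.59 [265. 300.   8.  14.] button_right_top 0.52 [324. 260.   7.   8.] 
ruby 0.45 [314. 168.  78.  38.] ruby 0.41 [254. 271.  13.  10.] 

tray_left_cup 0.95 [247. 270.  34.  24.] tray_left_cup 0.69 [212. 248. 145.  92.] 
tray_right_cup 0.82 [267. 257.  37.  23.] tray_right_cup 0.54 [257. 268.  10.  16.] 
owl_mid 0.45 [325. 262.   8.   1.] 
pearlbox_mid 0.78 [224. 366.  47.  57.] 
susan 0.62 [315. 169.  80.  37.] 
top [410.65648553   5.09186966 906.63943121] 463.2345092039371
stand 0.95 [191. 164. 148. 126.] 
tray_left_front 0.59 [241. 181.  34.  40.] tray_left_front 0.46 [191. 164. 146. 127.] 
tray_right_front 0.64 [261. 193.  41.  42.] 
button_left_top 0.63 [242. 184.  36.  38.] 

ruby 0.6 [252. 194.  10.   9.] 
alu 0.61 [286. 208.   6.   8.] 
tray_left_cup 0.97 [241. 187.  36.  33.] 
tray_right_cup 0.68 [266. 193.  36.  40.] 
owl_mid 0.79 [474. 236.  24.  21.] 
pearlbox_mid 0.67 [ 96. 220.  46.  35.] 
susan 0.87 [440. 201. 103. 102.]
```

View pics/side0.png

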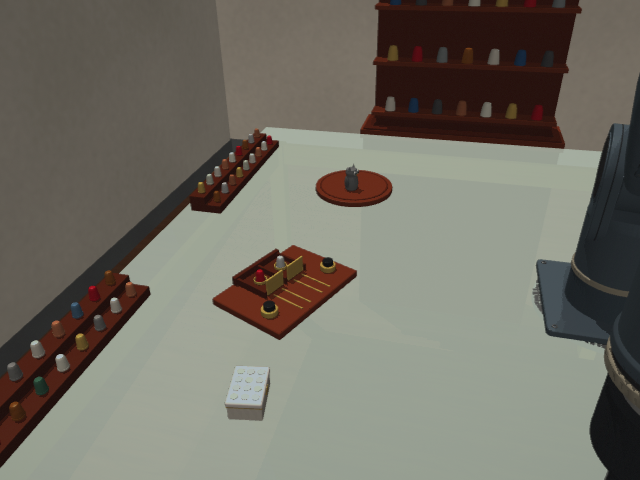

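View pics/top0.png

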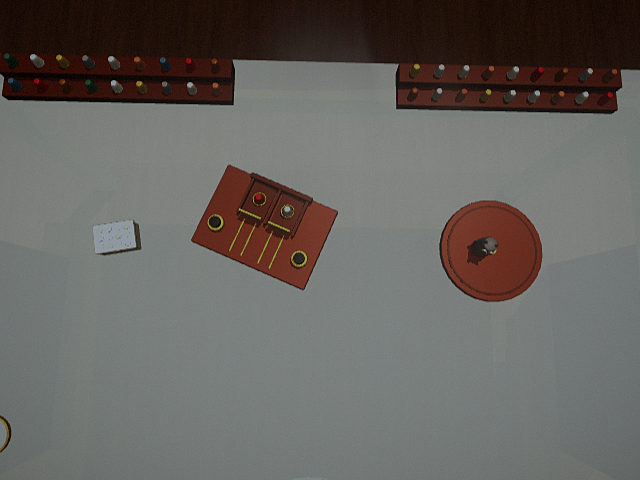

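The pictures show the ruby in the left tray: ruby at top (260,198), left button cap at top (216,222) and side (269,307), right cap at top (300,259) and side (328,264). Next I fit the stand pose.

Run:
```python
from h import *
from scipy.optimize import least_squares
o=bot.get_obs()
F={n:bot.grab_frame(n) for n in("side","top")}
def cen(im,c,r,kind):
    x0,y0=c[0]-r,c[1]-r;p=im[y0:c[1]+r+1,x0:c[0]+r+1].astype(int)
    m=(p.max(2)<50) if kind=='k' else ((p[...,0]>110)&(p[...,1]<60)&(p[...,2]<70))
    n,l,s,ce=cv2.connectedComponentsWithStats(m.astype(np.uint8));i=1+np.argmax(s[1:,4]);print(kind,s[i],ce[i]+[x0,y0]);return ce[i]+[x0,y0]
T=F["top"]["pixels"];S=F["side"]["pixels"]
obs=[]
for n,c,k,L in[("top",(216,222),'k',(-36,88,35)),("top",(300,259),'k',(-36,-88,35)),("side",(269,306),'k',(-36,88,35)),("side",(328,263),'k',(-36,-88,35))]:
    obs.append((n,cen(F[n]["pixels"],c,9,k),np.array(L,float)))
def W(p,L): 
    c,s=np.cos(p[2]),np.sin(p[2]);return np.array([p[0]+c*L[0]-s*L[1],p[1]+s*L[0]+c*L[1],L[2]])
f=lambda p:np.concatenate([proj(F[n],W(p,L))[0]-u for n,u,L in obs])
a=onz(F["top"],obs[0][1],35);b=onz(F["top"],obs[1][1],35);d=a-b
r=least_squares(f,[(a+b)[0]/2,(a+b)[1]/2,np.arctan2(-d[0],d[1])])
p=r.x;print(p,np.round(r.fun,2),np.linalg.norm(d))
for nm,L in dict(btn=(-36,88,38),mid=(-36,59,38),front=(0,30,35),ruby=(40+4,30,35),owl=(0,0,0)).items():print(nm,W(p,L),[proj(F[n],W(p,L))[0].round() for n in F])
Rm=Rn.from_quat(o["eef_rot"]).as_matrix();print(Rm.round(3));print('tool y yaw',np.arctan2(Rm[1,1],Rm[0,1]),'stand y',p[2]+np.pi/2)
```

```text
k [  2   3  12  11 102] [214.48039216 221.39215686]
k [ 2  3 12 11 98] [298.42857143 258.13265306]
k [  4   4  11  11 105] [268.85714286 305.8952381 ]
k [ 4  4 10  9 79] [327.36708861 261.86075949]
[ 5.93441236e+02  9.33159265e+01 -3.99354556e-01] [-0.56 -0.19 -0.21 -0.2   0.18 -0.55  0.35 -0.56] 175.37595162294804
btn [594.49049006 188.38905135  38.        ] [array([269., 304.]), array([214., 221.])]
mid [583.21460078 161.670999    38.        ] [array([280., 296.]), array([227., 227.])]
front [605.1059489  120.95529101  35.        ] [array([275., 283.]), array([250., 216.])]
ruby [645.64368349 103.84704521  35.        ] [array([258., 275.]), array([259., 196.])]
owl [593.44123586  93.31592651   0.        ] [array([287., 290.]), array([265., 226.])]
[[-0.     0.251  0.968]
 [-0.     0.968 -0.251]
 [-1.    -0.    -0.   ]]
tool y yaw 1.3170201166633628 stand y 1.1714417705963873
```

```bash
python3 -m handwheel '[[[0,-24.8,34.9],[0,0,0],44],[[0,-49.6,69.8],[0,0,0],44],[[0,-74.4,104.7],[0,0,0],44],[[0,-99.2,139.6],[0,0,0],44],[[0,-124,174.6],[0,0,0],44]]'
python3 -m handwheel '[[[0,-24.8,34.9],[0,0,0],44],[[0,-49.6,69.8],[0,0,0],44],[[0,-74.4,104.7],[0,0,0],44],[[0,-99.2,139.6],[0,0,0],44],[[0,-124,174.6],[0,0,0],44]]'
python3 -m handwheel '[[[0,-24.8,34.9],[0.03,0,0],44],[[20,-49.6,69.8],[0.06,0,0],44],[[50,-74.4,104.7],[0.09,0,0],44],[[80,-99.2,139.6],[0.12,0,0],44],[[110,-124,174.6],[0.1456,0,0],44]]'
python3 -m handwheel '[[[0,0,0],[0,0,0],44],[[0,0,0],[0,0,0],44]]'
python3 - <<'E'
from h import *
o=bot.get_obs();print(o["tcp_pos"],o["wrist_force"],o["finger_gap"]*85.4)
Rm=Rn.from_quat(o["eef_rot"]).as_matrix();print(Rm.round(3),np.arctan2(Rm[1,1],Rm[0,1]))
f=bot.grab_frame("wrist");M=np.array(f["mount"]);print(M.round(3))
K=np.array(f["camera_matrix"]);im=f["pixels"].copy()
c,s=np.cos(-.39935),np.sin(-.39935)
W=lambda L:np.array([593.44+c*L[0]-s*L[1],93.32+s*L[0]+c*L[1],L[2]])
for L in[(-36,88,38),(-36,30,31),(0,30,35),(0,7,52),(0,53,52),(-36,-88,38)]:
    t=Rm.T@(W(L)-o["tcp_pos"]);q=np.linalg.inv(M)@np.r_[t,1];q=K@q[:3];u=q[:2]/q[2];print(L,t.round(1),u.round());cv2.circle(im,tuple(int(v) for v in u),3,(0,255,0),-1)
for L in[(22,y,0) for y in(-29,-22,22,29)]:
    q=np.linalg.inv(M)@np.r_[L,1];q=K@q[:3];u=q[:2]/q[2];cv2.circle(im,tuple(int(v) for v in np.clip(u,-999,999)),3,(255,0,255),-1);print(L,u)
save(dict(pixels=im),"pics/w1.png")
f=bot.grab_frame("side");save(dict(pixels=cv2.resize(f["pixels"][180:360,180:420],None,fx=3,fy=3,interpolation=2)),"pics/s1.png")
E
```

```text
time_s: 1.9
tcp_pos: [308.3, 488.2, 228.5]
eef_rot: [0.09, 0.701, -0.089, 0.702]
wrist_force: [0.9, 0.5, -1.0]
finger_gap: 0.514
time_s: 2.4
tcp_pos: [446.2, 324.3, 228.6]
eef_rot: [0.09, 0.701, -0.089, 0.702]
wrist_force: [0.4, 0.1, 0.4]
finger_gap: 0.516
time_s: 2.9
tcp_pos: [580.6, 164.9, 121.5]
eef_rot: [0.141, 0.693, -0.14, 0.693]
wrist_force: [0.9, 0.4, 1.1]
finger_gap: 0.516
time_s: 3.1
tcp_pos: [579.5, 164.9, 121.4]
eef_rot: [0.141, 0.693, -0.141, 0.692]
wrist_force: [0.3, 1.0, 0.6]
finger_gap: 0.516
[579.46523677 164.90847266 121.38265359] [0.33589252 0.98801466 0.622012  ] 44.049057448115406
[[-0.002  0.391  0.92 ]
 [-0.001  0.92  -0.391]
 [-1.    -0.001 -0.001]] 1.1691466395571863
[[-0.00000e+00 -2.73000e-01  9.62000e-01 -1.46608e+02]
 [ 1.00000e+00  1.00000e-03  0.00000e+00  8.34000e-01]
 [-1.00000e-03  9.62000e-01  2.73000e-01 -6.91790e+01]
 [ 0.00000e+00  0.00000e+00  0.00000e+00  1.00000e+00]]
(-36, 88, 38) [83.3 27.6  4.7] [357. 247.]
(-36, 30, 31) [ 90.4 -30.4   4.9] [277. 245.]
(0, 30, 35) [ 86.4 -30.3  40.9] [278. 292.]
(0, 7, 52) [ 69.4 -53.3  40.9] [243. 302.]
(0, 53, 52) [69.3 -7.3 40.8] [308. 302.]
(-36, -88, 38) [  83.6 -148.4    5.2] [112. 248.]
(22, -29, 0) [264.24133519 273.75687195]
(22, -22, 0) [277.22099903 273.76781903]
(22, 22, 0) [358.80037578 273.83662327]
(22, 29, 0) [371.77778648 273.84756845]
```

View pics/w1.png

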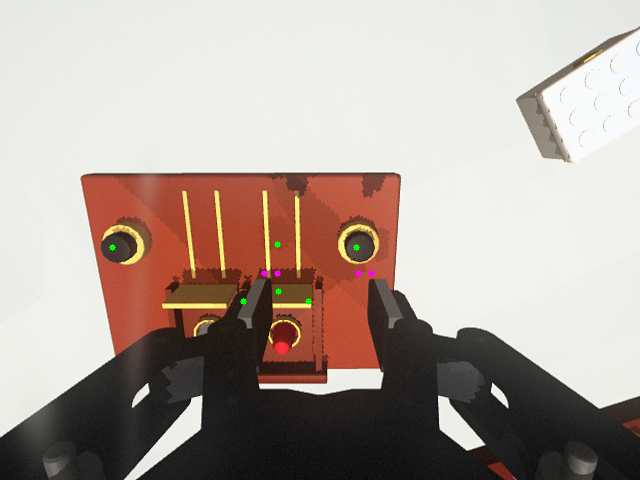

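View pics/s1.png

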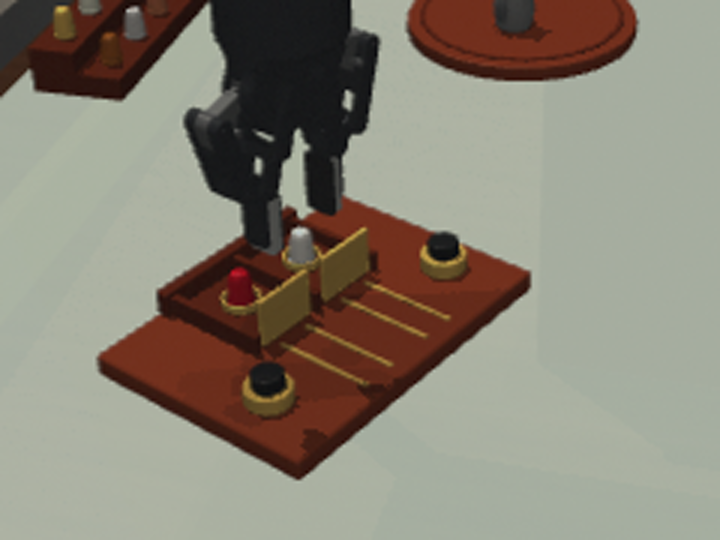

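Run:
```python
from h import *
im=cv2.imread("pics/w1.png")[190:350,220:420];im=np.clip(im.astype(float)*1.6+20,0,255).astype(np.uint8)
cv2.imwrite("pics/w1z.png",cv2.resize(im,None,fx=3.75,fy=3.75,interpolation=2))
```

```text
(no output)
```

View pics/w1z.png

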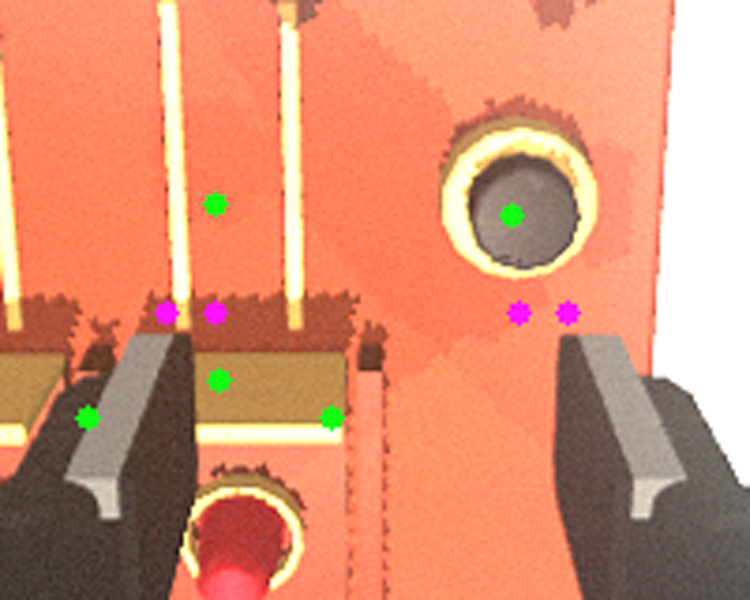

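Run:
```python
from h import *
f=bot.grab_frame("wrist");M=np.array(f["mount"]);K=np.array(f["camera_matrix"])
for z in(-11,-9):
  for u in[(256,279.6),(270.7,279.6),(369.3,279.6),(384.5,279.6)]:
    d=M[:3,:3]@np.linalg.inv(K)@np.array([*u,1]);o=M[:3,3];print(z,u,(o+d*(z-o[2])/d[2]).round(1))
o=bot.get_obs();Rm=Rn.from_quat(o["eef_rot"]).as_matrix();Mi=np.linalg.inv(M)
# cap centre seen at crop (524,211)->pixel
u=(220+524/3.75,190+211/3.75);d=Rm@M[:3,:3]@np.linalg.inv(K)@np.array([*u,1]);c=o["tcp_pos"]+Rm@M[:3,3];X=c+d*(38-c[2])/d[2];print(X,Rm.T@(X-o["tcp_pos"]))
```

```text
-11 (256, 279.6) [-11.5 -26.8 -11. ]
-11 (270.7, 279.6) [-11.5 -20.4 -11. ]
-11 (369.3, 279.6) [-11.4  22.5 -11. ]
-11 (384.5, 279.6) [-11.4  29.1 -11. ]
-9 (256, 279.6) [ -6.8 -27.7  -9. ]
-9 (270.7, 279.6) [ -6.8 -21.1  -9. ]
-9 (369.3, 279.6) [-6.7 23.2 -9. ]
-9 (384.5, 279.6) [-6.7 30.  -9. ]
[594.98829906 193.69800466  38.        ] [85.12358101 29.89962499  4.46713072]
```

Run:
```python
from h import *
o=bot.get_obs();Rm=Rn.from_quat(o["eef_rot"]).as_matrix()
f=bot.grab_frame("side");print(np.arctan2(Rm[1,1],Rm[0,1]))
im=cv2.resize(f["pixels"][200:290,230:320],None,fx=6,fy=6,interpolation=2);im=np.clip(im.astype(float)*1.8+15,0,255).astype(np.uint8)
for x,c in((22,(0,255,0)),(10,(0,255,255)),(-8,(255,0,255))):
  for y in(-29,-22,22,29):
    for z in(-11,11):
      u=proj(f,o["tcp_pos"]+Rm@np.array([x,y,z]))[0]
      cv2.circle(im,tuple(int(v) for v in (u-[230,200]+.5)*6),3,c,-1)
save(dict(pixels=im),"pics/s2.png")
```

```text
1.17341621463395
```

View pics/s2.png

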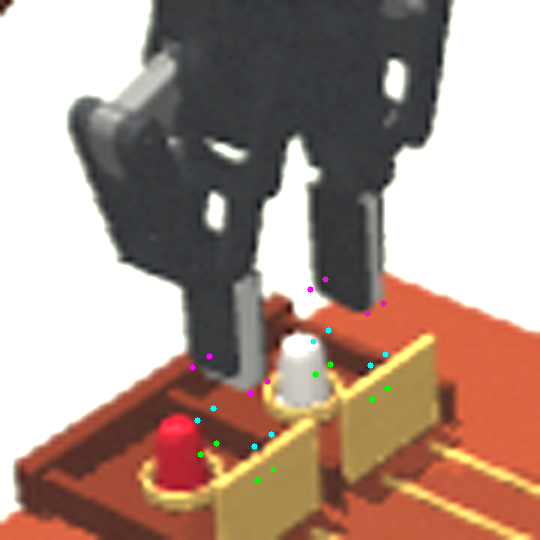

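Both cameras agree that the tips stand about 10 mm *behind* the reported TCP at this opening, not 22 mm ahead. I'll descend in part and check again.

```bash
python3 -m handwheel '[[[0,0,4.6],[0,0,0],50],[[20,0,4.6],[0,0,0],50],[[40,0,4.6],[0,0,0],50],[[60,0,4.6],[0,0,0],50],[[60,0,4.6],[0,0,0],50]]'
python3 - <<'E'
from h import *
o=bot.get_obs();Rm=Rn.from_quat(o["eef_rot"]).as_matrix();print(o["tcp_pos"],o["wrist_force"],o["finger_gap"]*85.4)
c,s=np.cos(-.39935),np.sin(-.39935)
W=lambda L:np.array([593.44+c*L[0]-s*L[1],93.32+s*L[0]+c*L[1],L[2]])
print(Rm.T@(W((-36,88,38))-o["tcp_pos"]),Rm.T@(W((0,30,35))-o["tcp_pos"]))
f=bot.grab_frame("wrist")
a=f["pixels"][180:340,200:440]
g=bot.grab_frame("side");b=g["pixels"][215:325,230:320].copy()
im=cv2.resize(b,None,fx=5,fy=5,interpolation=2)
for x,cc in((22,(0,255,0)),(-10,(255,0,255))):
  for y in(-32,-25,25,32):
    for z in(-11,11):
      u=proj(g,o["tcp_pos"]+Rm@np.array([x,y,z]))[0]
      cv2.circle(im,tuple(int(v) for v in (u-[230,215]+.5)*5),3,cc,-1)
A=cv2.resize(a,None,fx=1.45,fy=1.45,interpolation=2);out=np.zeros((550,800,3),np.uint8);out[:550,:450]=im;out[:232,450:798]=A
save(dict(pixels=np.clip(out*1.7+10,0,255).astype(np.uint8)),"pics/c3.png")
E
```

```text
time_s: 3.8
tcp_pos: [582.3, 164.5, 60.5]
eef_rot: [0.139, 0.694, -0.14, 0.692]
wrist_force: [-0.5, -0.5, -0.0]
finger_gap: 0.584
[582.31363067 164.52013495  60.49322402] [-0.470002   -0.50478835 -0.04267534] 49.88354452751221
[22.43172244 26.77375184  2.02096567] [ 25.46133878 -31.25780191  37.96759547]
```

View pics/c3.png

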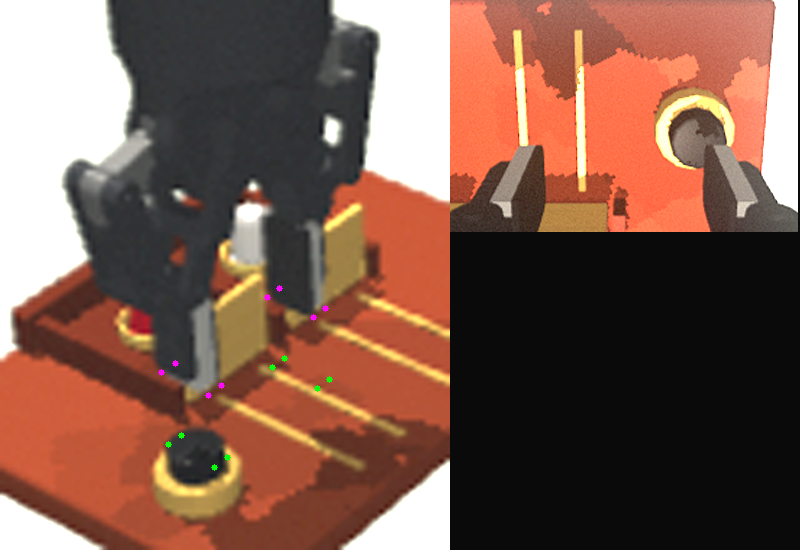

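Tip confirmed at about z = 71, aligned over the button. Next I descend to just above the cap, then step down.

```bash
python3 -m handwheel '[[[10,-1,1.5],[0,0,0],50],[[20,-1,1.5],[0,0,0],50],[[27,-1,1.5],[0,0,0],50],[[27,-1,1.5],[0,0,0],50]]'
python3 - <<'E'
from h import *
o=bot.get_obs();Rm=Rn.from_quat(o["eef_rot"]).as_matrix();print(o["tcp_pos"],o["wrist_force"],o["finger_gap"]*85.4)
c,s=np.cos(-.39935),np.sin(-.39935)
W=lambda L:np.array([593.44+c*L[0]-s*L[1],93.32+s*L[0]+c*L[1],L[2]])
print(Rm.T@(W((-36,88,38))-o["tcp_pos"]),Rm.T@(W((0,30,35))-o["tcp_pos"]))
f=bot.grab_frame("wrist")
a=f["pixels"][180:340,200:440]
g=bot.grab_frame("side");b=g["pixels"][235:325,230:320].copy()
out=np.zeros((600,800,3),np.uint8);out[:450,:450]=cv2.resize(b,None,fx=5,fy=5,interpolation=2);out[:232,450:798]=cv2.resize(a,None,fx=1.45,fy=1.45,interpolation=2)
save(dict(pixels=np.clip(out*1.7+10,0,255).astype(np.uint8)),"pics/c4.png")
E
```

```text
time_s: 4.3
tcp_pos: [583.9, 162.6, 34.1]
eef_rot: [0.14, 0.694, -0.141, 0.692]
wrist_force: [-0.1, 0.4, -0.3]
finger_gap: 0.584
[583.94857949 162.63968201  34.07765104] [-0.14357002  0.35358115 -0.32622875] 49.8873792470447
[-3.95564868 27.82047942 -0.30877981] [ -0.9378191  -30.17527446  35.69657029]
```

View pics/c4.png

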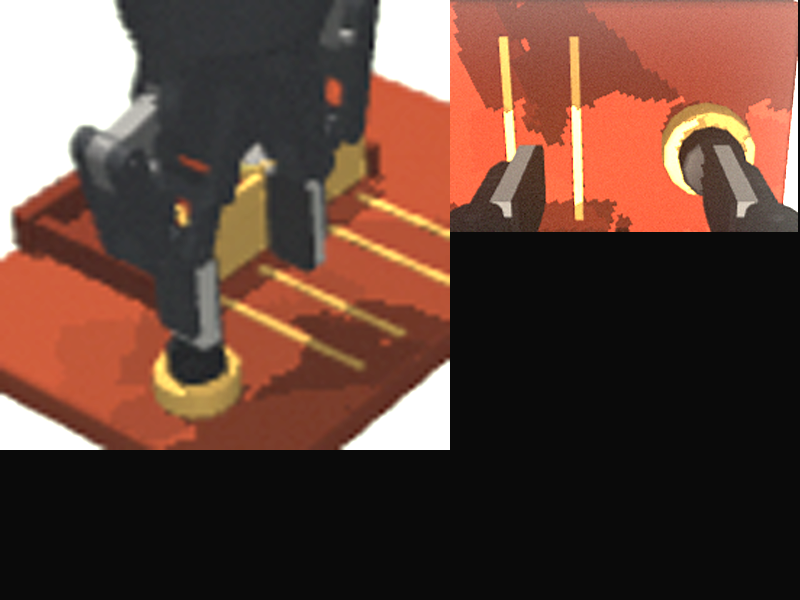

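The finger hovers a few mm above the cap and the other finger stands in front of the ruby tray. Pressing in steps.

```bash
python3 -m handwheel '[[[3,-1.5,0],[0,0,0],50],[[4,-1.5,0],[0,0,0],50]]'
python3 -m handwheel '[[[2,0,0],[0,0,0],50],[[2,0,0],[0,0,0],50]]'
python3 -m handwheel '[[[2,0,0],[0,0,0],50],[[2,0,0],[0,0,0],50]]'
python3 -m handwheel '[[[2,0,0],[0,0,0],50],[[2,0,0],[0,0,0],50]]'
```

```text
time_s: 4.6
tcp_pos: [584.3, 161.4, 31.4]
eef_rot: [0.14, 0.693, -0.14, 0.693]
wrist_force: [-0.6, 0.3, 2.8]
finger_gap: 0.584
time_s: 4.8
tcp_pos: [584.3, 161.3, 29.3]
eef_rot: [0.14, 0.693, -0.14, 0.693]
wrist_force: [0.6, -0.8, 2.9]
finger_gap: 0.582
time_s: 5.0
tcp_pos: [584.4, 161.3, 27.3]
eef_rot: [0.14, 0.693, -0.14, 0.693]
wrist_force: [0.1, -0.7, 3.9]
finger_gap: 0.589
time_s: 5.2
tcp_pos: [584.3, 161.4, 25.2]
eef_rot: [0.14, 0.693, -0.14, 0.693]
wrist_force: [1.1, -1.0, 3.9]
finger_gap: 0.585
```

```bash
python3 -m handwheel '[[[1,0,0],[0,0,0],50],[[1,0,0],[0,0,0],50],[[1,0,0],[0,0,0],50]]'
cat > look.py <<'E'
from h import *
import sys
fs=[]
for i in range(3): 
    o=bot.get_obs();fs.append(o["wrist_force"]);f=bot.grab_frame("wrist")
print(np.round(fs,1),o["tcp_pos"],o["time_s"])
g=bot.grab_frame("side");T=bot.grab_frame("top")
out=np.zeros((600,800,3),np.uint8);out[:450,:450]=cv2.resize(g["pixels"][235:325,230:320],None,fx=5,fy=5,interpolation=2);out[:232,450:798]=cv2.resize(f["pixels"][180:340,200:440],None,fx=1.45,fy=1.45,interpolation=2)
out[240:590,450:800]=cv2.resize(T["pixels"][165:265,200:300],(350,350),interpolation=2)
save(dict(pixels=np.clip(out*1.7+10,0,255).astype(np.uint8)),sys.argv[1])
E
python3 look.py pics/c5.png
```

```text
time_s: 5.5
tcp_pos: [584.4, 161.5, 24.9]
eef_rot: [0.141, 0.693, -0.14, 0.693]
wrist_force: [-1.9, -2.0, 10.7]
finger_gap: 0.588
[[-1.9 -2.  10.7]
 [-1.  -1.8 10.6]
 [-2.5 -2.1 10.2]] [584.39541226 161.41061219  24.93129792] 5.6
```

View pics/c5.png

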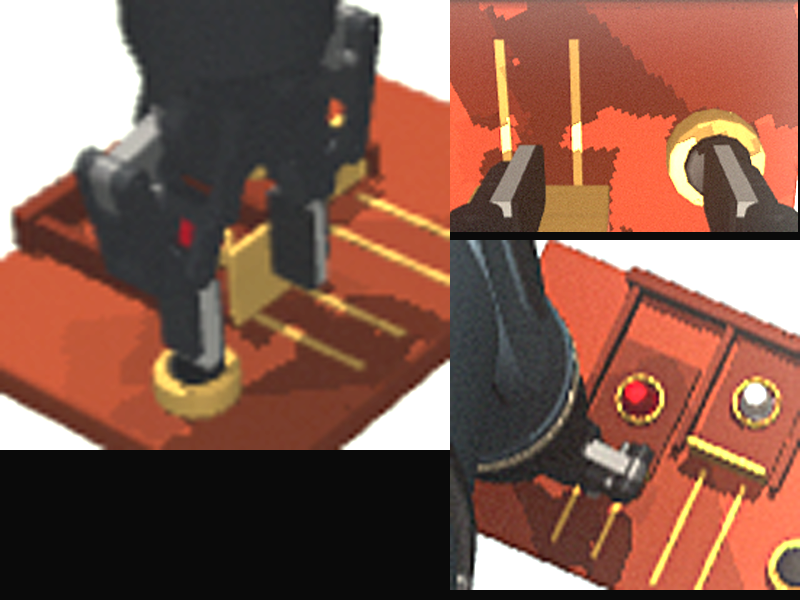

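The top, side and wrist views show the ruby tray part-way out with its plate against the finger. The right tray is shut, both thimbles are standing, and the button is down at its stop. I'll hold briefly, re-check and hand in.

```bash
python3 -m handwheel '[[[0,0,0],[0,0,0],50],[[0,0,0],[0,0,0],50],[[0,0,0],[0,0,0],50],[[0,0,0],[0,0,0],50],[[0,0,0],[0,0,0],50]]'
python3 - <<'E'
from h import *
g=bot.grab_frame("top");im=g["pixels"].astype(int)[165:265,200:300]
m=(im[...,0]>110)&(im[...,1]<45)&(im[...,2]<60);n,l,s,c=cv2.connectedComponentsWithStats(m.astype(np.uint8))
i=[k for k in range(1,n) if s[k,4]>15];print(s[i],c[i]+[200,165])
for b in bot.boxes_of(g,"ruby")[:1]:
    u=np.array(b["box"][:2])+np.array(b["box"][2:])/2;X=onz(g,u,35);q=-.39935;d=X[:2]-[593.44,93.32];print(b,"ruby stand x,y",np.cos(q)*d[0]+np.sin(q)*d[1],-np.sin(q)*d[0]+np.cos(q)*d[1])
print(bot.get_obs()["wrist_force"]);bot.job_done()
E
```

```text
time_s: 6.25
tcp_pos: [584.4, 161.4, 24.9]
eef_rot: [0.141, 0.693, -0.14, 0.693]
wrist_force: [-1.8, -0.9, 10.4]
finger_gap: 0.587
[[50 40  6  7 29]] [[252.51724138 208.10344828]]
[-1.31480486 -1.84925665 10.88525071]
the job is handed in; nothing more can be done
```

The ruby thimble was in the left tray. I put one finger in front of that tray, pressed the left button all the way down with the other, and handed the job in at about 6.3 s while still holding both.

**Last checks:**
- **Button:** the wrist force held steady at 10–11 N upward, so the button is against its lower stop.
- **Tray:** the wrist picture, together with the side and top pictures, shows it stopped part-way out against the finger. I estimate about 25 mm from the finger's position. A sideways force of about 2 N at the wrist agrees with the tray's spring push.
- **Rest of the scene:** in the last picture I viewed, about 0.6 s before handing in, the right tray was shut and both thimbles were standing in their collars. The arm went nowhere near the owl, the turntable or the button box.

**What disagreed or failed:**
- **Fingertip position:** the cameras showed the tips about 10 mm behind the reported tool point at this opening, not 22 mm ahead as described. I used the cameras' figure, and contact with the button came about where it predicted.
- **Final ruby check:** the network did not find the ruby in the last top picture, so I got no measured tray distance. A simple colour search found a red patch at pixel (252.5, 208), which fits the thimble having moved forward with the tray.

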